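# Sort the reagent bottles into their own trays

## Robot

A 6-joint arm with a two-finger parallel gripper is mounted at the origin on the work surface. World frame = base frame: x ahead of the robot, y to its left, z up, the work surface at z = 0. Lengths are in mm, angles in rad, forces in N, time in s.
With the tool pointing down it reaches from about 350 to 975 mm from the base axis. Payload 7.1 kg.
Tool frame: the origin (TCP) lies midway between the tips of the shut fingers; the grasp point (between the pads) lies 19 mm behind it (ctrl.grip_depth is the distance from the TCP to the grasp point, in mm); z points along the fingers, y is the line along which they close (so a half turn about z gives the same grasp; the last joint's range is limited). The gripper opens to 88 mm and grips with 3 to 60 N. Pads are 20 mm wide; open, the fingers measure 115 mm over their backs; the gripper's body (75 mm by 178 mm) begins 61 mm behind the grasp point.
Start: joints at [1.087, 0.423, 1.63, -0, 1.089, -0.019], TCP at [280.12, 558.693, 222.675] pointing down, gripper open.
Joint ranges: [-3, 3], [-0.9, 2.11], [0.09, 2.58], [-1.31, 4.45], [0.11, 2.69], [-2.54, 2.54]. Speed limits (rad/s): [2.39, 2.39, 3.01, 3.14, 3.14, 3.14].

## Interface

Orientations are given as a rotation vector (axis times angle).
In Python, from workcell import ctrl, cams gives the robot as it stands.
- The arm moves only by the tool move_arm, never from a script. Its argument "steps" is a list of rows, each a list of 3 entries, a list of its own where there are three numbers: the shift along the tool's x, y, z in units of 25 mm (1.0 is 25 mm), then the turn about the tool's z in units of 5 degrees (1.0 is 5 degrees), then the closure, from 0 (fully open) to 1 (shut). A call has 1 to 20 rows; each row shifts and turns the commanded pose from where the row before left it, along the tool's axes as they then stand; what a row does not reach is not made up. A row lasts 1/12 s, in which the tool goes at most 41.7 mm and 7.16 degrees, less where a joint would pass 70% of its speed; a pose out of reach is approached as far as the arm can. A call is refused whole if a number of a shift passes 1 or a number of a turn 1, either way. A call with a gripper value outside its range is refused whole. The fingers move at their own pace and stop on an object; the grip force is fixed at half the most. Time passes only in rows, so rows that do not move let the fingers close. It gives the time, the measured TCP pose, the force, the opening and the grip force at its end, in the units of the state.
- ctrl.get_obs(): the state, without advancing time (a new reading comes with each control period).
- cams.get_image(name): name is "side" or "top"; returns a dict with "image" (420x560x3 uint8, red, green, blue), "camera_matrix" (3x3 intrinsics, pixels), "xyz" and "rotation" of the camera in the world. Camera axes: x right, y down, z forward; pixel columns grow to the right and rows downward; lengths in mm; the calibration is good to about 2 mm. A picture is of the moment at which its call begins. There is no depth.
- ctrl.close_job(): hands the job in; it is judged then, once.
Trained networks look in the newest picture that a camera, given by its name, has taken for a name from the list of things; names that differ only in an ending like _2 or _b are one class to them, and where a whole thing is asked for, a point or a joint stands for the part that bears it (a point fixed in the world has none). Each returns a list of dicts, best first, with "p" (0 to 1); they miss things now and then, are a little off and sometimes report something else, mostly with a low value. They report only what shows in the picture. A call takes as long as a camera call. They do not tell look-alikes from the thing itself.
- cams.boxes_of(camera, thing): "rect" ([centre column, centre row, width, height] in pixels, round what is visible of it).
- cams.cut_out(camera, thing): "pixels" (420x560 bool, what is visible of it) and "rect" ([centre column, centre row, width, height] in pixels, round what is visible of it).
The state is a dict: "t": time; "qpos": joint angles; "qvel": joint speeds; "joint_torque": joint torques, N m; "ee_pos": TCP position; "orientation": TCP orientation; "ft_force": force on the tool from outside, world axes, zero at the start; "moment": the same for the moment, N m; "width": finger opening in mm; "grasp_force": force on a finger pad.
Only numpy, scipy, OpenCV 4.12 (cv2) and the standard library are available. Lean on these libraries where they do the work, as an engineer would, in place of code of your own. Each camera call takes 0.05 s, during which the arm holds its last target. There are 200 camera calls.

## Task

The four reagent bottles have been put back in the wrong trays: move each so that it stands upright in the tray of its cap's colour. Use the empty white tray as the only waiting place on the way and leave it empty at the end: never stand a bottle on the bare bench, drop one or tip one over, and leave the glass beaker where it is.

Things in the scene. Friction and masses are not known exactly. Their poses are not given: they have to be found in the camera images.
- bottle_red: loose upright white plastic reagent bottle with a red screw cap and a thin red band near its foot: 80 mm tall, body 38 mm in diameter up to 54 mm height, then a shoulder and a cap 30 mm in diameter (62 to 80 mm height); about 60 to 130 g. Origin: centre of its underside, z up along its axis. It starts standing in a coloured tray of another colour.
- bottle_yellow: loose upright white plastic reagent bottle with a yellow screw cap and a thin yellow band near its foot: 80 mm tall, body 38 mm in diameter up to 54 mm height, then a shoulder and a cap 30 mm in diameter (62 to 80 mm height); about 60 to 130 g. Origin: centre of its underside, z up along its axis. It starts standing in a coloured tray of another colour.
- bottle_blue: loose upright white plastic reagent bottle with a blue screw cap and a thin blue band near its foot: 80 mm tall, body 38 mm in diameter up to 54 mm height, then a shoulder and a cap 30 mm in diameter (62 to 80 mm height); about 60 to 130 g. Origin: centre of its underside, z up along its axis. It starts standing in a coloured tray of another colour.
- bottle_green: loose upright white plastic reagent bottle with a green screw cap and a thin green band near its foot: 80 mm tall, body 38 mm in diameter up to 54 mm height, then a shoulder and a cap 30 mm in diameter (62 to 80 mm height); about 60 to 130 g. Origin: centre of its underside, z up along its axis. It starts standing in a coloured tray of another colour.
- tray_red: fixed square red plastic bottle tray, 70 x 70 mm outside, 60 x 60 mm inside (walls 5 mm), rim 18 mm above the bench, inner floor 8 mm above the bench. Origin: centre of its underside, on the bench; x and y along its sides, z up. One bottle stands in it at the start.
- tray_yellow: fixed square yellow plastic bottle tray, 70 x 70 mm outside, 60 x 60 mm inside (walls 5 mm), rim 18 mm above the bench, inner floor 8 mm above the bench. Origin: centre of its underside, on the bench; x and y along its sides, z up. One bottle stands in it at the start.
- tray_blue: fixed square blue plastic bottle tray, 70 x 70 mm outside, 60 x 60 mm inside (walls 5 mm), rim 18 mm above the bench, inner floor 8 mm above the bench. Origin: centre of its underside, on the bench; x and y along its sides, z up. One bottle stands in it at the start.
- tray_green: fixed square green plastic bottle tray, 70 x 70 mm outside, 60 x 60 mm inside (walls 5 mm), rim 18 mm above the bench, inner floor 8 mm above the bench. Origin: centre of its underside, on the bench; x and y along its sides, z up. One bottle stands in it at the start.
- tray_white: fixed square white plastic bottle tray, 70 x 70 mm outside, 60 x 60 mm inside (walls 5 mm), rim 18 mm above the bench, inner floor 8 mm above the bench. Origin: centre of its underside, on the bench; x and y along its sides, z up. The spare waiting place, empty at the start.
- beaker: loose empty glass beaker, 70 mm in diameter at the rim, 95 mm tall, a bystander. Origin: centre of its underside, z up.
Not all that is in view belongs to the job. What is shaped like the bottle_red but purple is not meant. Leave any black look-alike of the bottle_yellow alone.

How it is judged (in metres and radians):
On the way:
1. a bottle has been set down in the white waiting tray and let go (((horizontal distance between bottle_red and tray_white below 0.017 m and z of bottle_red in the frame of tray_white below 0.012 m and angle between bottle_red's own z axis and vertical below 0.1 rad and linear speed of bottle_red below 0.02 m/s and contact force between the fingers and bottle_red below 0.1 N) or (horizontal distance between bottle_yellow and tray_white below 0.017 m and z of bottle_yellow in the frame of tray_white below 0.012 m and angle between bottle_yellow's own z axis and vertical below 0.1 rad and linear speed of bottle_yellow below 0.02 m/s and contact force between the fingers and bottle_yellow below 0.1 N) or (horizontal distance between bottle_blue and tray_white below 0.017 m and z of bottle_blue in the frame of tray_white below 0.012 m and angle between bottle_blue's own z axis and vertical below 0.1 rad and linear speed of bottle_blue below 0.02 m/s and contact force between the fingers and bottle_blue below 0.1 N) or (horizontal distance between bottle_green and tray_white below 0.017 m and z of bottle_green in the frame of tray_white below 0.012 m and angle between bottle_green's own z axis and vertical below 0.1 rad and linear speed of bottle_green below 0.02 m/s and contact force between the fingers and bottle_green below 0.1 N))), for 0.2 s.
At the end, for the whole second after the job is handed in: every bottle stands at rest on the floor of the tray of its own colour: within 17 mm of the tray's centre (all that the walls allow), less than 4 mm above the tray's floor, less than 0.1 rad from upright; so the white tray is empty (horizontal distance between bottle_red and tray_red below 0.017 m and z of bottle_red in the frame of tray_red below 0.012 m and angle between each of bottle_red, bottle_yellow, bottle_blue, bottle_green's own z axis and vertical below 0.1 rad and linear speed of each of bottle_red, bottle_yellow, bottle_blue, bottle_green below 0.02 m/s and horizontal distance between bottle_yellow and tray_yellow below 0.017 m and z of bottle_yellow in the frame of tray_yellow below 0.012 m and horizontal distance between bottle_blue and tray_blue below 0.017 m and z of bottle_blue in the frame of tray_blue below 0.012 m and horizontal distance between bottle_green and tray_green below 0.017 m and z of bottle_green in the frame of tray_green below 0.012 m); the robot touches nothing.
It fails at once if a bottle stands on the bare bench (its underside less than 4 mm above it) (height (world z) of any of bottle_red, bottle_yellow, bottle_blue, bottle_green below 0.004 m).
It fails at once if a bottle is tipped over (more than 0.8 rad) (angle between any of bottle_red, bottle_yellow, bottle_blue, bottle_green's own z axis and vertical above 0.8 rad).
It fails at once if a bottle is dropped (falls free of the fingers at over 0.3 m/s, its underside more than 40 mm above the bench) ((height (world z) of bottle_red above 0.04 m and linear speed of bottle_red above 0.3 m/s and contact force between the fingers and bottle_red below 0.1 N) or (height (world z) of bottle_yellow above 0.04 m and linear speed of bottle_yellow above 0.3 m/s and contact force between the fingers and bottle_yellow below 0.1 N) or (height (world z) of bottle_blue above 0.04 m and linear speed of bottle_blue above 0.3 m/s and contact force between the fingers and bottle_blue below 0.1 N) or (height (world z) of bottle_green above 0.04 m and linear speed of bottle_green above 0.3 m/s and contact force between the fingers and bottle_green below 0.1 N)).
It fails at once if the beaker is moved by more than 30 mm (distance of beaker from where it was at the start of the episode above 0.03 m).
It also fails if it takes over 141 s, if anything falls off the work surface, if the arm or the gripper's body presses on something with over 40 N, if the wrist force passes 120 N, or if a joint passes its speed limit or range.

## Working session

There is one attempt and no reset: what is moved stays moved. The work goes in short steps, Python scripts to look and compute and a tool call to move; the robot and the scene stay as the last step left them, time stands still between calls to the robot, and variables do not carry over. Pictures are saved under pics/ and viewed, at most 14 in all, crops included, and the job is handed in when it is done.

Besides the shell and the picture viewer there is one more tool, called after "Request:" by a JSON object that holds its "op" and its "data". move_arm: Moves the arm, as the interface text tells. Its arguments: {"type":"object","properties":{"steps":{"type":"array"}},"required":["steps"]}

```bash
mkdir -p pics
cat > h.py <<'E'
from workcell import ctrl, cams
import numpy as np, cv2
from scipy.spatial.transform import Rotation as R
def snap(cam,fn=None):
    d=cams.get_image(cam)
    if fn: cv2.imwrite('pics/'+fn,cv2.cvtColor(d['image'],cv2.COLOR_RGB2BGR))
    return d
def rot(d):
    r=np.array(d['rotation'],float)
    return r if r.shape==(3,3) else R.from_rotvec(r).as_matrix()
def ray(d,u,v,z):
    w=rot(d)@np.linalg.inv(np.array(d['camera_matrix']))@np.array([u,v,1.])
    c=np.array(d['xyz'],float); return c+w*(z-c[2])/w[2]
def proj(d,p):
    q=np.array(d['camera_matrix'])@(rot(d).T@(np.array(p,float)-np.array(d['xyz'])))
    return q[:2]/q[2]
E
python3 - <<'E'
from h import *
np.set_printoptions(precision=1,suppress=True)
t=snap('top','t0.png'); s=snap('side','s0.png')
print(t['xyz'],rot(t)); print(s['xyz'])
for n in ['bottle_red','bottle_yellow','bottle_blue','bottle_green','tray_red','tray_yellow','tray_blue','tray_green','tray_white','beaker']:
    z=80+8 if 'bottle' in n else 18 if 'tray' in n else 0
    for b in cams.boxes_of('top',n)[:3]:
        print(n,round(b['p'],2),np.array(b['rect']),ray(t,*b['rect'][:2],z)[:2])
o=ctrl.get_obs(); print(o['t'],o['ee_pos'],R.from_rotvec(o['orientation']).as_matrix(),o['width'])
E
```

```text
[ 368.5   73.9 1184.1] [[-0.2 -1.   0.2]
 [-1.   0.2 -0. ]
 [-0.  -0.2 -1. ]]
[ 351.  -492.8  399.7]
bottle_red 0.93 [181.6 164.4  19.   22.7] [708.7 227.7]
bottle_red 0.7 [223.3 182.8  21.   24.5] [653.3 147.3]
bottle_yellow 0.77 [302.1 245.4  15.4  22.6] [493.9   9.4]
bottle_yellow 0.57 [278.  210.4  21.6  19.6] [574.6  44.9]
bottle_blue 0.94 [407.2 228.5  20.   22.2] [ 489.3 -210.2]
bottle_blue 0.34 [205.8 270.4  31.8  25.9] [479.  211.2]
bottle_green 0.86 [204.8 268.4  20.3  15.9] [483.4 212.6]
tray_red 0.67 [302.  250.9  40.7  36. ] [490.2   7.7]
tray_yellow 0.79 [226.  192.1  29.4  32.6] [649.4 149.4]
tray_blue 0.65 [204.7 270.1  37.   34.8] [487.2 222.3]
tray_green 0.81 [401.8 229.7  47.9  42.8] [ 496.6 -216.2]
tray_white 0.72 [352.9 185.3  35.1  38.7] [ 613.7 -131.4]
beaker 0.75 [137.1 209.3  41.5  38.6] [650.6 353.3]
0.6 [280.1 558.7 222.7] [[-0.9  0.4  0. ]
 [ 0.4  0.9 -0. ]
 [-0.   0.  -1. ]] 87.95827044667081
```

View pics/t0.png

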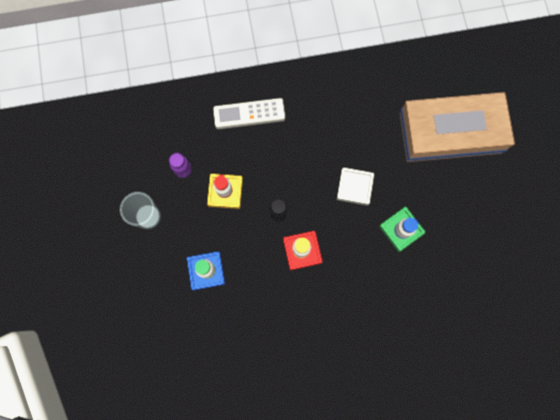

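View pics/s0.png

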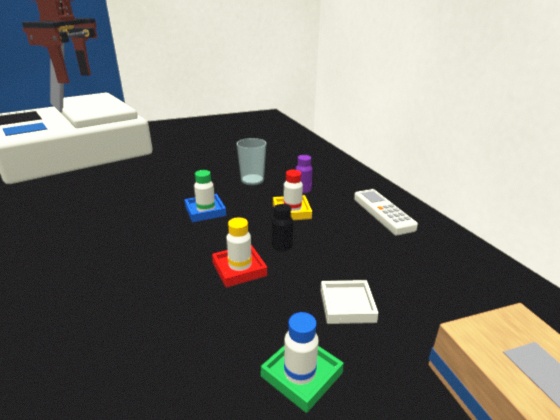

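The top view shows red in the yellow tray (223,185), yellow in red (302,250), blue in green (405,228) and green in blue (205,270). The white tray is empty at (356,186). That makes two swaps. Next I'll refine the poses with colour masks from both cameras.

```bash
cat > m.py <<'E'
from h import *
from scipy.optimize import minimize, least_squares
HUE={'red':[(0,6),(174,180)],'yellow':[(22,34)],'blue':[(105,122)],'green':[(52,80)]}
def mask(d,c,box):
    h=cv2.cvtColor(d['image'],cv2.COLOR_RGB2HSV); m=np.zeros(h.shape[:2],bool)
    for a,b in HUE[c]: m|=(h[...,0]>=a)&(h[...,0]<=b)
    m&=(h[...,1]>110)&(h[...,2]>50)
    u,v,w,e=box; g=np.zeros_like(m); g[int(v-e):int(v+e),int(u-w):int(u+w)]=1
    m=(m&g).astype(np.uint8)
    n,l,s,c=cv2.connectedComponentsWithStats(m)
    k=1+np.argmax(s[1:,4]); return l==k
def hullimg(d,P):
    q=np.array([proj(d,p) for p in P]); h=cv2.convexHull((q*16).round().astype(np.int32).reshape(-1,1,2))
    im=np.zeros((420,560),np.uint8); cv2.fillConvexPoly(im,h,255,cv2.LINE_AA,4); return im/255.
def cyl(x,y,z0,z1,r): return [(x+r*np.cos(a),y+r*np.sin(a),z) for a in np.linspace(0,6.28,24) for z in (z0,z1)]
def tray(x,y,a): 
    c,s=np.cos(a),np.sin(a); return [(x+35*(i*c-j*s),y+35*(i*s+j*c),z) for i in(-1,1) for j in (-1,1) for z in(0,18)]
def hullmask(m):
    ys,xs=np.nonzero(m); im=np.zeros(m.shape,np.uint8); cv2.fillConvexPoly(im,cv2.convexHull(np.stack([xs,ys],1).astype(np.int32)),1); return im.astype(float)
def fit(f,m,x0,st):
    S=np.vstack([x0]+[np.array(x0)+np.eye(len(x0))[i]*st[i] for i in range(len(x0))])
    r=minimize(lambda p:np.abs(f(p)-m).sum(),x0,method='Nelder-Mead',options=dict(initial_simplex=S,xatol=.02,fatol=.01))
    return r.x,r.fun/m.sum()
def cap(d,c,xy,zb=8):
    u,v=proj(d,(*xy,zb+71)); m=mask(d,c,(u,v,22,22)) 
    return fit(lambda p:hullimg(d,cyl(*p,zb+62,zb+80,15)),m.astype(float),xy,(4,4))
E
python3 - <<'E'
from m import *
np.set_printoptions(precision=2,suppress=True)
t=snap('top'); s=snap('side')
B={'red':(648,148),'yellow':(492,9),'blue':(486,-211),'green':(482,212)}
T={'red':(490,6),'yellow':(652,149),'blue':(488,216),'green':(495,-213)}
for c in B:
    for n,d in (('top',t),('side',s)):
        print('cap',c,n,*cap(d,c,B[c]))
for c in T:
    for n,d in (('top',t),('side',s)):
        u,v=proj(d,(*T[c],9)); m=mask(d,c,(u,v,30 if n=='top' else 45,30 if n=='top' else 45)); m=hullmask(m)
        print('tray',c,n,*min((fit(lambda p:hullimg(d,tray(*p)),m,(*T[c],a),(5,5,.3)) for a in(0,.5,-.5)),key=lambda k:k[1]))
for n,d in (('top',t),('side',s)):
    h=cv2.cvtColor(d['image'],cv2.COLOR_RGB2HSV); u,v=proj(d,(610,-132,9)); w=30
    m=np.zeros((420,560),bool); sl=np.s_[int(v-w):int(v+w),int(u-w*1.3):int(u+w*1.3)]
    m[sl]=h[sl][...,2]>110; print(n,u,v); m=hullmask(m)
    print('white',n,*min((fit(lambda p:hullimg(d,tray(*p)),m,(610,-132,a),(5,5,.3)) for a in(0,.5,-.5)),key=lambda k:k[1]))
o=ctrl.get_obs(); M=R.from_rotvec(o['orientation']).as_matrix(); print(np.degrees(np.arctan2(M[0,1],M[1,1])),M)
E
```

```text
cap red top [658.92 153.13] 0.3833776091081594
cap red side [659.02 159.7 ] 0.1580372250423012
cap yellow top [496.11   8.99] 0.28211382113821143
cap yellow side [496.26  12.87] 0.09028520499108736
cap blue top [ 497.64 -221.48] 0.3548319327731092
cap blue side [ 497.   -216.29] 0.2607446711188363
cap green top [488.93 217.17] 0.4777470719831557
cap green side [489.6  225.04] 0.14418427565200836
tray red top [493.07   6.22   0.04] 0.09170104606066225
tray red side [493.06   5.66   0.05] 0.05003742807664376
tray yellow top [656.23 152.55   1.32] 0.05964107676969092
tray yellow side [665.03 148.36  -0.44] 1.116633830565719
tray blue top [487.29 222.06   0.  ] 0.07026398703006943
tray blue side [487.24 221.76   0.02] 0.0609866009733822
tray green top [ 499.76 -219.17    0.44] 0.061039086687306496
tray green side [ 499.88 -218.88    0.44] 0.1046003639682257
top 352.9837807281369 187.7791681497523
white top [ 614.28 -137.51   -0.36] 0.04489991118398579
side 343.3516435536826 299.1213629760343
white side [ 610.   -138.07   -0.27] 0.23563107623524165
26.632103033243652 [[-0.89  0.45  0.  ]
 [ 0.45  0.89  0.  ]
 [ 0.    0.   -1.  ]]
```

Request:
{"op": "move_arm", "data": {"steps": [[[0,0,0],-1,0],[[0,0,0],-1,0],[[0,0,0],-1,0],[[0,0,0],-1,0],[[0,0,0],-1,0],[[0,0,0],-0.33,0],[[-0.6,-0.965,0.2],0,0],[[-0.6,-0.965,0.2],0,0],[[-0.6,-0.965,0.2],0,0],[[-0.6,-0.965,0.2],0,0],[[-0.6,-0.965,0.2],0,0],[[-0.6,-0.965,0.2],0,0],[[-0.6,-0.965,0.2],0,0],[[-0.6,-0.965,0.2],0,0],[[-0.6,-0.965,0.2],0,0],[[-0.6,-0.965,0.2],0,0],[[-0.6,-0.965,0.2],0,0],[[-0.6,-0.965,0.2],0,0],[[-0.6,-0.965,0.2],0,0],[[-0.6,-0.965,0.2],0,0]]}}

```text
t: 2.37
ee_pos: [490.9, 219.8, 152.6]
orientation: [-0.001, 3.141, 0.0]
ft_force: [0.1, 0.1, -0.4]
width: 87.6
grasp_force: 0.0
```

Request:
{"op": "move_arm", "data": {"steps": [[[0.06,0.05,0.85],0,0],[[0,0,0.85],0,0],[[0,0,0.85],0,0],[[0,0,0.85],0,0],[[0,0,0.85],0,0],[[0,0,0.4],0,0],[[0,0,0.4],0,0],[[0,0,0],0,0],[[0,0,0],0,0.3],[[0,0,0],0,0.4],[[0,0,0],0,0.5],[[0,0,0],0,0.6],[[0,0,0],0,0.7],[[0,0,0],0,1],[[0,0,0],0,1],[[0,0,0],0,1],[[0,0,0],0,1]]}}

```text
t: 3.78
ee_pos: [488.8, 222.3, 26.6]
orientation: [-0.0, 3.142, 0.0]
ft_force: [-0.3, -1.4, 2.6]
width: 37.5
grasp_force: 30.0
```

Request:
{"op": "move_arm", "data": {"steps": [[[0,0,-0.3],0,1],[[0,0,-0.7],0,1],[[0,0,-1],0,1],[[0,0,-1],0,1],[[0,0,-1],0,1],[[0,-0.4,-0.8],0,1],[[-0.3,-0.8,-0.2],0,1],[[-0.4,-1,0],0,1],[[-0.4,-1,0],0,1],[[-0.4,-1,0],0,1],[[-0.4,-1,0],0,1],[[-0.4,-1,0],0,1],[[-0.4,-1,0],0,1],[[-0.4,-1,0],0,1],[[-0.4,-1,0],0,1],[[-0.4,-1,0],0,1],[[-0.4,-1,0],0,1],[[-0.4,-1,0],0,1],[[-0.3,-1,0],0,1],[[0,-0.8,0],0,1]]}}

```text
t: 5.45
ee_pos: [615.0, -129.6, 151.9]
orientation: [0.0, 3.14, -0.001]
ft_force: [0.5, 0.1, -0.7]
width: 37.7
grasp_force: 30.0
```

Run:
```python
from h import *
o=ctrl.get_obs(); print(o['ee_pos'],o['width'],o['grasp_force'])
snap('top','t1.png'); d=snap('side','s1.png')
a=cv2.imread('pics/t1.png')[90:300,120:460]; b=cv2.imread('pics/s1.png')[120:420,150:450]
cv2.imwrite('pics/c1.png',np.hstack([cv2.resize(a,(486,300)),b]))
```

```text
[ 615.03543486 -129.59629286  151.87896538] 37.65657140606886 30.00034450320527
```

View pics/c1.png

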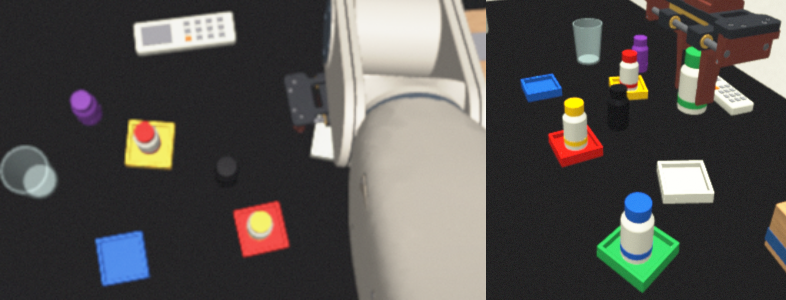

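Request:
{"op": "move_arm", "data": {"steps": [[[0.06,-0.32,0.3],0,1],[[0,0,0.8],0,1],[[0,0,0.9],0,1],[[0,0,0.9],0,1],[[0,0,0.8],0,1],[[0,0,0.6],0,1],[[0,0,0.4],0,1],[[0,0,0.15],0,1],[[0,0,0.1],0,1],[[0,0,0],0,1],[[0,0,0],0,1]]}}

```text
t: 6.47
ee_pos: [612.9, -135.7, 28.5]
orientation: [-0.001, 3.14, -0.0]
ft_force: [-0.2, -0.8, 0.2]
width: 37.4
grasp_force: 30.0
```

Request:
{"op": "move_arm", "data": {"steps": [[[0,0,0.05],0,1],[[0,0,0],0,1],[[0,0,0],0,0.5],[[0,0,0],0,0.4],[[0,0,0],0,0.2],[[0,0,0],0,0],[[0,0,0],0,0],[[0,0,0],0,0],[[0,0,0],0,0],[[0,0,0],0,0],[[0,0,-0.5],0,0],[[0,0,-1],0,0],[[0,0,-1],0,0],[[0,0,-1],0,0],[[0,0,-1],0,0],[[0.8,-0.6,-0.5],0,0],[[1,-0.7,0],0,0],[[1,-0.7,0],0,0],[[1,-0.7,0],0,0],[[0.8,-0.6,0],0,0]]}}

```text
t: 8.13
ee_pos: [495.7, -218.9, 152.5]
orientation: [-0.001, 3.141, -0.001]
ft_force: [-0.2, 0.6, 0.4]
width: 88.1
grasp_force: 0.0
```

Run:
```python
from m import *
o=ctrl.get_obs(); print(o['ee_pos'],o['width'])
d=snap('side','s2.png'); cv2.imwrite('pics/c2.png',cv2.imread('pics/s2.png')[150:420,150:510])
print(cap(d,'green',(613,-136)),cap(d,'blue',(497,-217)))
```

```text
[ 495.71242331 -218.8741825   152.47260328] 88.05635035114105
(array([ 616.06472903, -133.25551832]), np.float64(0.7852627171865187)) (array([ 498.09477546, -216.30172713]), np.float64(0.08521112148563127))
```

View pics/c2.png

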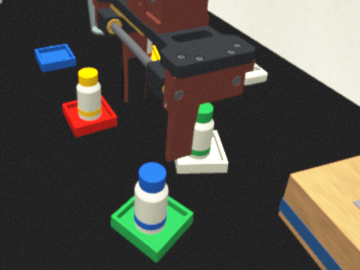

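Green stands in the white tray (crop 200,140), and the gripper straddles the blue cap (152,178).

Request:
{"op": "move_arm", "data": {"steps": [[[-0.07,0.05,0.85],0,0],[[0,0,0.85],0,0],[[0,0,0.85],0,0],[[0,0,0.85],0,0],[[0,0,0.85],0,0],[[0,0,0.4],0,0],[[0,0,0.4],0,0],[[0,0,0],0,0],[[0,0,0],0,0.3],[[0,0,0],0,0.4],[[0,0,0],0,0.5],[[0,0,0],0,0.6],[[0,0,0],0,0.7],[[0,0,0],0,1],[[0,0,0],0,1],[[0,0,0],0,1],[[0,0,0],0,1]]}}

```text
t: 9.6
ee_pos: [499.2, -217.0, 25.3]
orientation: [-0.0, 3.141, -0.0]
ft_force: [0.0, 0.2, 1.9]
width: 37.7
grasp_force: 30.0
```

Request:
{"op": "move_arm", "data": {"steps": [[[0,0,-0.3],0,1],[[0,0,-0.8],0,1],[[0,0,-1],0,1],[[0,0,-1],0,1],[[0,0.3,-1],0,1],[[0,0.7,-0.9],0,1],[[0,1,0],0,1],[[0,1,0],0,1],[[0,1,0],0,1],[[0,1,0],0,1],[[0,1,0],0,1],[[0,1,0],0,1],[[0,1,0],0,1],[[0,1,0],0,1],[[0.1,1,0],0,1],[[0.1,1,0],0,1],[[0.1,1,0],0,1],[[0.1,1,0],0,1],[[0.1,1,0],0,1],[[0,1,0],0,1]]}}

```text
t: 11.27
ee_pos: [485.6, 159.1, 150.5]
orientation: [0.001, -3.141, 0.0]
ft_force: [0.5, -0.0, -0.6]
width: 37.4
grasp_force: 30.0
```

Request:
{"op": "move_arm", "data": {"steps": [[[0,1,0],0,1],[[0,0.8,0],0,1],[[0,0.5,0],0,1],[[0,0.2,0],0,1],[[0,0,0.5],0,1],[[0,0,0.9],0,1],[[0,0,0.9],0,1],[[0,0,0.9],0,1],[[0,0,0.9],0,1],[[0,0,0.4],0,1],[[0,0,0],0,1],[[0,0,0],0,1]]}}

```text
t: 12.27
ee_pos: [486.4, 220.0, 37.7]
orientation: [-0.0, -3.141, 0.001]
ft_force: [0.4, 0.9, -0.9]
width: 37.6
grasp_force: 30.0
```

Request:
{"op": "move_arm", "data": {"steps": [[[0,0.08,0.2],0,1],[[0,0,0.2],0,1],[[0,0,0.08],0,1],[[0,0,0],0,1],[[0,0,0],0,0.5],[[0,0,0],0,0.4],[[0,0,0],0,0.2],[[0,0,0],0,0],[[0,0,0],0,0],[[0,0,0],0,0],[[0,0,0],0,0],[[0,0,0],0,0],[[0,0,-0.5],0,0],[[0,0,-1],0,0],[[0,0,-1],0,0],[[0,0,-1],0,0],[[0,0,-1],0,0],[[0,0,-0.5],0,0],[[-0.3,-0.8,0],0,0],[[-0.3,-0.9,0],0,0]]}}

```text
t: 13.93
ee_pos: [502.3, 180.7, 153.0]
orientation: [-0.004, 3.138, 0.002]
ft_force: [-1.1, -0.5, -0.1]
width: 87.7
grasp_force: 0.0
```

Request:
{"op": "move_arm", "data": {"steps": [[[-0.4,-1,0],0,0],[[-0.4,-1,0],0,0],[[-0.4,-1,0],0,0],[[-0.4,-1,0],0,0],[[-0.4,-1,0],0,0],[[-0.4,-1,0],0,0],[[-0.4,-1,0],0,0],[[-0.4,-1,0],0,0],[[-0.4,-1,0],0,0],[[-0.4,-1,0],0,0],[[-0.4,-1,0],0,0],[[-0.1,-1,0],0,0],[[0,-0.5,0],0,0],[[0,0,0],0,0]]}}

```text
t: 15.1
ee_pos: [613.9, -134.7, 151.3]
orientation: [0.004, 3.141, -0.001]
ft_force: [0.7, 0.0, 0.5]
width: 87.7
grasp_force: 0.0
```

Run:
```python
from m import *
o=ctrl.get_obs(); print(o['ee_pos'],o['width'])
d=snap('side','s3.png'); cv2.imwrite('pics/c3.png',cv2.imread('pics/s3.png')[120:420,150:510])
print(cap(d,'green',(613,-136)),cap(d,'blue',(486,222)))
```

```text
[ 613.93965285 -134.65344122  151.25229828] 87.74539976952366
(array([ 614.65186596, -132.77055216]), np.float64(0.11104006820119353)) (array([484.72994363, 227.04532313]), np.float64(0.1301048791609667))
```

View pics/c3.png

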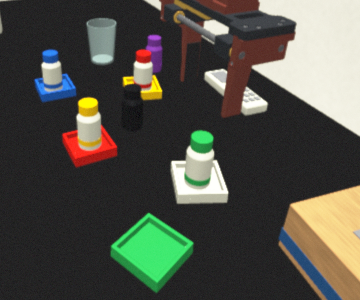

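Blue stands in the blue tray (52,75) and green waits in the white one (200,165). Now I'll move green into the green tray.

Request:
{"op": "move_arm", "data": {"steps": [[[0,-0.04,0.85],0,0],[[0,0,0.85],0,0],[[0,0,0.85],0,0],[[0,0,0.85],0,0],[[0,0,0.85],0,0],[[0,0,0.4],0,0],[[0,0,0.35],0,0],[[0,0,0],0,0],[[0,0,0],0,0.3],[[0,0,0],0,0.4],[[0,0,0],0,0.5],[[0,0,0],0,0.6],[[0,0,0],0,0.7],[[0,0,0],0,1],[[0,0,0],0,1],[[0,0,0],0,1],[[0,0,0],0,1]]}}

```text
t: 16.57
ee_pos: [614.2, -133.6, 25.8]
orientation: [-0.0, 3.141, -0.0]
ft_force: [-0.8, 0.4, 2.2]
width: 37.5
grasp_force: 30.0
```

Request:
{"op": "move_arm", "data": {"steps": [[[0,0,-0.3],0,1],[[0,0,-0.8],0,1],[[0,0,-1],0,1],[[0.2,-0.2,-0.9],0,1],[[0.7,-0.5,0],0,1],[[0.9,-0.65,0],0,1],[[0.9,-0.65,0],0,1],[[0.9,-0.65,0],0,1],[[0.7,-0.55,0],0,1],[[0.28,-0.22,0],0,1],[[0,0,0.3],0,1],[[0,0,0.7],0,1],[[0,0,0.9],0,1],[[0,0,0.6],0,1],[[0,0,0],0,1],[[0,0,0],0,1]]}}

```text
t: 17.9
ee_pos: [500.0, -218.2, 37.3]
orientation: [0.002, -3.14, -0.001]
ft_force: [0.6, -0.5, -1.4]
width: 37.6
grasp_force: 30.0
```

Request:
{"op": "move_arm", "data": {"steps": [[[0,0,0.2],0,1],[[0,0,0.17],0,1],[[0,0,0.08],0,1],[[0,0,0],0,1],[[0,0,0],0,0.5],[[0,0,0],0,0.4],[[0,0,0],0,0.2],[[0,0,0],0,0],[[0,0,0],0,0],[[0,0,0],0,0],[[0,0,0],0,0],[[0,0,0],0,0],[[0,0,-0.5],0,0],[[0,0,-1],0,0],[[0,0,-1],0,0],[[0,0,-1],0,0],[[0,0,-1],0,0],[[0,0,-0.5],0,0],[[0.15,0.7,0],0,0],[[0,1,0],0,0]]}}

```text
t: 19.57
ee_pos: [496.5, -177.6, 154.2]
orientation: [0.003, 3.138, -0.003]
ft_force: [0.3, 0.0, -0.4]
width: 87.6
grasp_force: 0.0
```

Request:
{"op": "move_arm", "data": {"steps": [[[0,1,0],0,0],[[0,1,0],0,0],[[0,1,0],0,0],[[0,1,0],0,0],[[0,1,0],0,0],[[0,1,0],0,0],[[0,1,0],0,0],[[0,0.45,0],0,0],[[0,0,0],0,0],[[0,0,0],0,0]]}}

```text
t: 20.4
ee_pos: [495.9, 9.8, 152.4]
orientation: [-0.003, 3.141, -0.0]
ft_force: [-0.1, 0.0, -0.4]
width: 87.7
grasp_force: 0.0
```

Request:
{"op": "move_arm", "data": {"steps": [[[0,0,0.85],0,0],[[0,0,0.85],0,0],[[0,0,0.85],0,0],[[0,0,0.85],0,0],[[0,0,0.85],0,0],[[0,0,0.4],0,0],[[0,0,0.4],0,0],[[0,0,0],0,0],[[0,0,0],0,0.3],[[0,0,0],0,0.4],[[0,0,0],0,0.5],[[0,0,0],0,0.6],[[0,0,0],0,0.7],[[0,0,0],0,1],[[0,0,0],0,1],[[0,0,0],0,1],[[0,0,0],0,1]]}}

```text
t: 21.82
ee_pos: [495.9, 9.8, 25.8]
orientation: [-0.001, 3.141, 0.0]
ft_force: [-0.2, -0.3, 2.8]
width: 37.5
grasp_force: 30.0
```

Run:
```python
from m import *
o=ctrl.get_obs(); print(o['ee_pos'],o['width'])
d=snap('side','s4.png'); cv2.imwrite('pics/c4.png',cv2.imread('pics/s4.png')[120:420,150:510])
print(cap(d,'green',(500,-218)))
```

```text
[495.85614566   9.83630402  25.80635841] 37.518456716170036
(array([ 499.35650516, -216.82894409]), np.float64(0.09500366991716473))
```

View pics/c4.png

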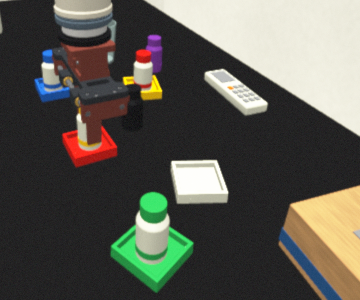

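Green stands in the green tray (153,230), and yellow is gripped in the red tray (88,140).

Request:
{"op": "move_arm", "data": {"steps": [[[0,0,-0.3],0,1],[[0,0,-0.8],0,1],[[0,0,-1],0,1],[[-0.2,-0.3,-0.9],0,1],[[-0.6,-0.75,0],0,1],[[-0.8,-1,0],0,1],[[-0.8,-1,0],0,1],[[-0.8,-1,0],0,1],[[-0.8,-1,0],0,1],[[-0.5,-0.6,0],0,1],[[-0.2,-0.2,0],0,1],[[0,0,0.3],0,1],[[0,0,0.7],0,1],[[0,0,0.9],0,1],[[0,0,0.6],0,1],[[0,0,0],0,1],[[0,0,0],0,1]]}}

```text
t: 23.28
ee_pos: [611.5, -135.0, 37.2]
orientation: [0.002, -3.138, -0.002]
ft_force: [0.7, -0.9, -1.2]
width: 37.5
grasp_force: 30.0
```

Request:
{"op": "move_arm", "data": {"steps": [[[-0.06,0,0.2],0,1],[[0,0,0.17],0,1],[[0,0,0.08],0,1],[[0,0,0],0,1],[[0,0,0],0,0.5],[[0,0,0],0,0.4],[[0,0,0],0,0.2],[[0,0,0],0,0],[[0,0,0],0,0],[[0,0,0],0,0],[[0,0,0],0,0],[[0,0,0],0,0],[[0,0,-0.5],0,0],[[0,0,-1],0,0],[[0,0,-1],0,0],[[0,0,-1],0,0],[[0,0,-1],0,0],[[0,0,-0.5],0,0],[[0,0.7,0],0,0],[[-0.2,1,0],0,0]]}}

```text
t: 24.95
ee_pos: [620.0, -95.2, 153.7]
orientation: [0.004, 3.139, -0.001]
ft_force: [1.2, 0.8, -0.7]
width: 87.8
grasp_force: 0.0
```

Request:
{"op": "move_arm", "data": {"steps": [[[-0.2,1,0],0,0],[[-0.2,1,0],0,0],[[-0.2,1,0],0,0],[[-0.2,1,0],0,0],[[-0.2,1,0],0,0],[[-0.2,1,0],0,0],[[-0.2,1,0],0,0],[[-0.2,1,0],0,0],[[0,1,0],0,0],[[0,0.9,0],0,0],[[0,0,0],0,0],[[0,0,0],0,0]]}}

```text
t: 25.95
ee_pos: [659.4, 154.5, 151.8]
orientation: [0.004, -3.141, 0.0]
ft_force: [-0.3, -1.0, -0.1]
width: 87.7
grasp_force: 0.0
```

Run:
```python
from m import *
o=ctrl.get_obs(); print(o['ee_pos'],o['width'])
d=snap('side','s5.png'); cv2.imwrite('pics/c5.png',cv2.imread('pics/s5.png')[120:420,150:510])
print(cap(d,'yellow',(613,-136)),cap(d,'red',(659,157)))
t=snap('top','t5.png');u,v=proj(t,(659,157,60)); print(u,v)
```

```text
[659.40035679 154.54458891 151.8291605 ] 87.67609345507644
(array([ 616.40623116, -134.13322783]), np.float64(0.09629723133888748)) (array([658.19415283, 158.25454712]), np.float64(0.17746621964848114))
219.82369885397878 184.143775042382
```

View pics/c5.png

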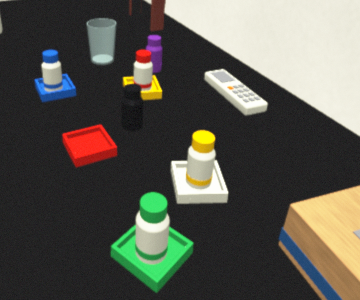

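Yellow is upright in the white tray (200,165) and red is still in the yellow one (143,72). The gripper is above red.

Request:
{"op": "move_arm", "data": {"steps": [[[0.02,0.06,0.85],0,0],[[0,0,0.85],0,0],[[0,0,0.85],0,0],[[0,0,0.85],0,0],[[0,0,0.85],0,0],[[0,0,0.4],0,0],[[0,0,0.38],0,0],[[0,0,0],0,0],[[0,0,0],0,0.3],[[0,0,0],0,0.4],[[0,0,0],0,0.5],[[0,0,0],0,0.6],[[0,0,0],0,0.7],[[0,0,0],0,1],[[0,0,0],0,1],[[0,0,0],0,1],[[0,0,0],0,1]]}}

```text
t: 27.47
ee_pos: [659.3, 155.1, 26.3]
orientation: [-0.001, 3.142, 0.0]
ft_force: [0.1, 0.1, 1.3]
width: 37.2
grasp_force: 30.0
```

Request:
{"op": "move_arm", "data": {"steps": [[[0,0,-0.3],0,1],[[0,0,-0.8],0,1],[[0,0,-1],0,1],[[0,0,-1],0,1],[[0,0,-1],0,1],[[0.2,-0.2,-0.9],0,1],[[0.6,-0.55,0],0,1],[[0.9,-0.8,0],0,1],[[0.9,-0.8,0],0,1],[[0.9,-0.8,0],0,1],[[0.9,-0.8,0],0,1],[[0.9,-0.8,0],0,1],[[0.7,-0.65,0],0,1],[[0.45,-0.4,0],0,1],[[0.2,-0.16,0],0,1],[[0,0,0],0,1],[[0,0,0.5],0,1],[[0,0,0.9],0,1],[[0,0,0.9],0,1],[[0,0,0.5],0,1]]}}

```text
t: 29.13
ee_pos: [493.9, 6.8, 79.6]
orientation: [0.002, -3.141, -0.0]
ft_force: [-0.6, 0.0, -1.5]
width: 37.1
grasp_force: 30.0
```

Request:
{"op": "move_arm", "data": {"steps": [[[0,0,0.5],0,1],[[0,0,0.6],0,1],[[0,0,0.6],0,1],[[0,0,0],0,1],[[0,0,0],0,1]]}}

```text
t: 29.55
ee_pos: [493.7, 6.6, 38.1]
orientation: [0.002, -3.141, -0.0]
ft_force: [-0.8, -0.5, -1.1]
width: 37.4
grasp_force: 30.0
```

Request:
{"op": "move_arm", "data": {"steps": [[[0,0,0.2],0,1],[[0,0,0.18],0,1],[[0,0,0.08],0,1],[[0,0,0],0,1],[[0,0,0],0,0.5],[[0,0,0],0,0.4],[[0,0,0],0,0.2],[[0,0,0],0,0],[[0,0,0],0,0],[[0,0,0],0,0],[[0,0,0],0,0],[[0,0,0],0,0],[[0,0,-0.5],0,0],[[0,0,-1],0,0],[[0,0,-1],0,0],[[0,0,-1],0,0],[[0,0,-1],0,0],[[0,0,-0.5],0,0],[[-0.4,-0.46,0],0,0],[[-0.8,-1,0],0,0]]}}

```text
t: 31.22
ee_pos: [522.4, -29.7, 152.7]
orientation: [-0.005, 3.142, 0.001]
ft_force: [0.7, -0.2, -0.8]
width: 87.6
grasp_force: 0.0
```

Request:
{"op": "move_arm", "data": {"steps": [[[-0.8,-1,0],0,0],[[-0.8,-1,0],0,0],[[-0.8,-1,0],0,0],[[-0.8,-0.8,0],0,0],[[-0.43,-0.4,0],0,0],[[0,0,0],0,0],[[0,0,0],0,0]]}}

```text
t: 31.8
ee_pos: [613.4, -136.3, 150.6]
orientation: [-0.002, -3.14, -0.001]
ft_force: [-0.6, 1.6, -1.1]
width: 88.0
grasp_force: 0.0
```

Request:
{"op": "move_arm", "data": {"steps": [[[0,0.04,0.85],0,0],[[0,0,0.85],0,0],[[0,0,0.85],0,0],[[0,0,0.85],0,0],[[0,0,0.85],0,0],[[0,0,0.4],0,0],[[0,0,0.33],0,0],[[0,0,0],0,0],[[0,0,0],0,0.3],[[0,0,0],0,0.4],[[0,0,0],0,0.5],[[0,0,0],0,0.6],[[0,0,0],0,0.7],[[0,0,0],0,1],[[0,0,0],0,1],[[0,0,0],0,1],[[0,0,0],0,1]]}}

```text
t: 33.22
ee_pos: [613.9, -134.5, 27.8]
orientation: [-0.001, 3.141, -0.0]
ft_force: [-1.3, -0.7, 1.2]
width: 37.0
grasp_force: 30.0
```

Run:
```python
from m import *
d=snap('side','s6.png'); cv2.imwrite('pics/c6.png',cv2.imread('pics/s6.png')[120:420,150:510])
print(cap(d,'red',(494,7)))
```

```text
(array([492.56468487,   9.7525382 ]), np.float64(0.07936959730128611))
```

View pics/c6.png

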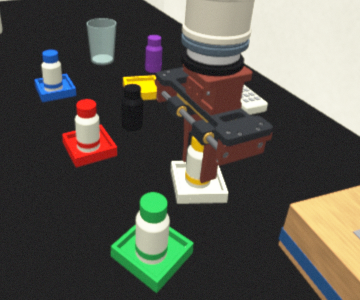

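Red stands in the red tray (88,130), and yellow is gripped in the white tray (197,165).

Request:
{"op": "move_arm", "data": {"steps": [[[0,0,-0.3],0,1],[[0,0,-0.8],0,1],[[0,0,-1],0,1],[[0,0,-1],0,1],[[0,0,-1],0,1],[[0,0.2,-0.9],0,1],[[0,0.6,0],0,1],[[-0.2,1,0],0,1],[[-0.2,1,0],0,1],[[-0.2,1,0],0,1],[[-0.2,1,0],0,1],[[-0.2,1,0],0,1],[[-0.2,1,0],0,1],[[-0.2,1,0],0,1],[[-0.2,1,0],0,1],[[-0.1,1,0],0,1],[[0,0.9,0],0,1],[[0,0.6,0],0,1],[[0,0.18,0],0,1],[[0,0,0],0,1]]}}

```text
t: 34.93
ee_pos: [655.5, 153.7, 152.0]
orientation: [0.004, -3.14, 0.001]
ft_force: [-0.6, -0.1, -1.0]
width: 37.2
grasp_force: 30.0
```

Request:
{"op": "move_arm", "data": {"steps": [[[0,0,0.5],0,1],[[0,0,0.9],0,1],[[0,0,0.9],0,1],[[0,0,0.9],0,1],[[0,0,0.9],0,1],[[0,0,0.4],0,1],[[0,0,0],0,1],[[0,0,0],0,1]]}}

```text
t: 35.6
ee_pos: [656.0, 151.6, 39.6]
orientation: [-0.001, -3.14, 0.001]
ft_force: [-0.1, -0.2, -0.9]
width: 37.8
grasp_force: 30.0
```

Lower to 27.8, release and lift away.

Request:
{"op": "move_arm", "data": {"steps": [[[0,0,0.2],0,1],[[0,0,0.19],0,1],[[0,0,0.08],0,1],[[0,0,0],0,1],[[0,0,0],0,0.5],[[0,0,0],0,0.4],[[0,0,0],0,0.2],[[0,0,0],0,0],[[0,0,0],0,0],[[0,0,0],0,0],[[0,0,0],0,0],[[0,0,0],0,0],[[0,0,-0.5],0,0],[[0,0,-1],0,0],[[0,0,-1],0,0],[[0,0,-1],0,0],[[0,0,-1],0,0],[[0,0,-1],0,0],[[0,0,-0.5],0,0],[[0,0,0],0,0]]}}

```text
t: 37.27
ee_pos: [658.3, 153.0, 182.7]
orientation: [-0.001, 3.135, 0.002]
ft_force: [0.3, 0.1, -0.7]
width: 87.6
grasp_force: 0.0
```

Run:
```python
from m import *
o=ctrl.get_obs(); print(o['ee_pos'],o['width'])
d=snap('side','s7.png'); cv2.imwrite('pics/c7.png',cv2.imread('pics/s7.png')[100:420,150:510])
for c,p in dict(red=(494,7),yellow=(656,152),blue=(486,222),green=(500,-218)).items(): print(c,cap(d,c,p))
```

```text
[658.29511708 153.02174964 182.66664937] 87.5577216286818
red (array([492.56468487,   9.7525382 ]), np.float64(0.07583824857856422))
yellow (array([657.72686577, 156.70542622]), np.float64(0.19541446208112878))
blue (array([484.72994363, 227.04532313]), np.float64(0.1301048791609667))
green (array([ 499.33569336, -216.81384277]), np.float64(0.09673553067339535))
```

View pics/c7.png

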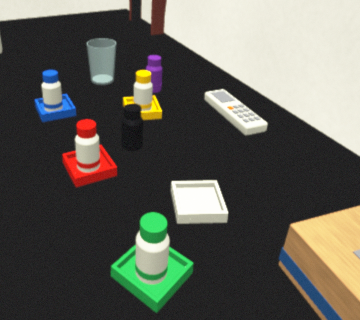

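All four bottles stand upright in trays of their own colour: blue (52,90), yellow (143,90), red (88,145), green (153,250). The white tray (200,200) is empty and the beaker (102,60) is where it was.

```bash
python3 -c "
from workcell import ctrl
print(ctrl.close_job())"
```

```text
the job is handed in; nothing more can be done
None
```

The job is handed in: in the last side-camera picture all four bottles stand upright in trays of their own colour, the white tray is empty and the beaker is where it started; no verdict came back.

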